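# Tilt a parts tray to gather the adapter rings in its blue corner

### The arm

A 6-joint arm with a two-finger parallel gripper is mounted at the origin on a cart in front of the work surface, level with it; the furniture and walls round the work are solid. World frame = base frame: x ahead of the robot, y to its left, z up, the work surface at z = 0. Lengths are in mm, angles in rad, forces in N, time in s.
With the tool pointing down it reaches from about 275 to 1000 mm from the base axis. Payload 8.4 kg.
Tool frame: the origin (TCP) lies between the finger pads; the fingertips stand 22 mm ahead of it and the grasp point (between the pads) lies 3 mm ahead of it (r.nose_length is the z of the fingertips in the tool frame, in mm); z points along the fingers, y is the line along which they close (so a half turn about z gives the same grasp; the last joint's range is limited). The gripper opens to 85 mm and grips with 20 to 120 N. Pads are 22 mm wide; open, the fingers measure 114 mm over their backs; the gripper's body (76 mm by 85 mm) begins 54 mm behind the grasp point. The pads swing forward as they close: fully open they stand 13 mm farther back than shut.
Start: joints at [-1.341, 0.353, 1.633, -0, 1.155, -0.002], TCP at [143.579, -608.287, 253.281] pointing down, gripper open.
Joint ranges: [-2.63, 2.63], [-0.92, 2.1], [0.06, 2.66], [-1.3, 4.44], [0, 2.69], [-3.02, 3.02]. Speed limits (rad/s): [2.22, 2.22, 2.79, 3.14, 3.14, 3.14].

### API

Orientations are given as [roll, pitch, yaw] about the fixed x, y, z axes, in that order (R = Rz(yaw) Ry(pitch) Rx(roll)).
In Python, from rig import r, cams gives the robot as it stands.
- The arm moves only by the tool step_hand, called as name([rows], argument=value, ...), one row to a line, values as JSON. Schema: {"type":"object","properties":{"increments":{"type":"array","items":{"type":"object","properties":{"r":{"type":"array","items":{"type":"number"},"minItems":3,"maxItems":3},"xyz":{"type":"array","items":{"type":"number"},"minItems":3,"maxItems":3},"jaw":{"type":"number"}},"additionalProperties":false,"required":["jaw"]},"minItems":1,"maxItems":5},"grip_force":{"type":"number"},"only":{"type":"string"},"quiet":{"type":"boolean"},"lines":{"type":"string"}},"required":["increments"],"additionalProperties":false}. increments is a list of rows, 1 to 5 of them, each an object with the fields r (a list: a rotation vector rx, ry, rz in fractions of the full range, 1 being 2 pi rad), xyz (a list: dx, dy, dz in a scale on which 1.0 is 300 mm), jaw (the opening from 0.0 (shut) to 1.0 (fully open)); a field left out counts as zero (the opening has to be given); each row shifts and turns the commanded pose from where the row before left it, along the tool's axes as they then stand; what a row does not reach is not made up. A row lasts 1/12 s, in which the tool goes at most 41.7 mm and 0.125 rad, less where a joint would pass 70% of its speed; a pose out of reach is approached as far as the arm can. The fingers move at their own pace and stop on an object; grip_force is the grip in N (left out, the last holds). Time passes only in rows, so rows that do not move let the fingers close. The tool returns the time, the measured TCP pose, the force, the opening and the grip force at its end. only (a regular expression) keeps the lines of the reply that match it, lines (a string "A,B") keeps lines A to B, and quiet returns only ok. Input that does not fit is refused with a message, and nothing moves.
- r.sense(): the state, without advancing time (a new reading comes with each control period).
- cams.grab_frame(name): name is "scene" or "top" or "wrist"; returns the picture (420x560x3 uint8, red, green, blue); there is no depth.
- cams.camera_params(name): a dict with "fx", "fy", "cx", "cy" (pixels), "rvec" (rotation vector, rad) and "tvec" (3), from world to camera coordinates, as OpenCV has them. Camera axes: x right, y down, z forward; pixel columns grow to the right and rows downward; lengths in mm; the calibration is good to about 2 mm. The wrist camera is an equidistant fisheye: a pixel r from the principal point sees the ray r / f radians off the axis. A picture is of the moment at which its call begins: read the wrist's pose just before it. camera_params takes no time and is no camera call; for the wrist camera it gives the pose at the moment of the call.
- r.sign_off(): hands the job in; it is judged then, once.
The state is a dict: "clock": time; "qpos": joint angles; "qvel": joint speeds; "joint_efforts": joint torques, N m; "eef_pos": TCP position; "tcp_rot": TCP orientation; "contact_force": force on the tool from outside, world axes, zero at the start; "wrist_torque": the same for the moment, N m; "opening": opening from 0.0 (shut) to 1.0 (fully open); "grasp_force": force on a finger pad.
Only numpy, scipy, OpenCV 4.12 (cv2) and the standard library are available. Lean on these libraries where they do the work, as an engineer would, in place of code of your own. Each camera call takes 0.05 s, during which the arm holds its last target. There are 200 camera calls.

### The job

Take the white parts tray by the black bar of its handle and lift it level, well clear of the bench. Then tilt it towards its blue corner until both black camera adapter rings have slid together into that corner, and finish holding the tray up and tilted like that, the rings at rest in the corner, so that they can be picked out: do not put it down or let go. Do not spill the rings, and leave the dropper bottle, the lens canister and the wafer case where they stand.

Things in the scene. Friction and masses are not known exactly. Their poses are not given: they have to be found in the camera images.
- tray: White open plastic parts tray, 178 (x) x 124 (y) x 40 mm high, walls and floor 4 mm, about 0.22 kg, loose on the bench. Origin: centre of its underside, z up. A blue cap marks the +x +y corner. Fixed handle over its middle: steel straps rise from the long walls to a black bar. Inside it is smooth: rings start to slide at 8 to 13 degrees; about 30 degrees straight to the blue corner runs them home.
- tray_grip (a point): Middle of the black rubber-covered handle bar, on the tray's z axis, 95 mm above its underside. The bar runs along the tray's y (close the fingers along x): 124 mm long, 14 mm wide (x), 16 mm high, 47 mm of free space below it to the tray's rim. It does not swing. Axes as the tray's.
- tray_corner (a point): The blue corner, inside: where the floor meets both walls, at 85 (x), 58 (y), 4 (z) mm from the tray's origin. Axes as the tray's; the bisector of the two walls points along (1, 1) in its x, y.
- tray_far (a point): The inside corner diagonally across the tray from the blue one, at -85, -58, 4 mm from the tray's origin. Axes as the tray's.
- ring_a: Black camera adapter ring (short open tube), 40 mm in diameter, 18 mm high, 0.04 kg, lying flat on the tray's floor. Origin: centre of its underside; z is the ring's axis. Gathered, the two rings touch each other and the corner walls: one right in the corner (origin 28 mm from point tray_corner) and the other beside it (63 mm), or one along each wall (40 to 60 mm).
- ring_b: A second black adapter ring, the same as ring_a.
- dropper: Bystander: dark red dropper bottle with a black cap, 36 mm wide, 86 mm high, standing loose. Origin: centre of its underside.
- canister: Bystander: cream screw canister of a lens, 41 mm in diameter, 50 mm high, standing loose. Origin: centre of its underside.
- case: Bystander: flat wafer case with a clear lid and black base, 97 x 119 x 28 mm, lying loose. Origin: centre of its underside.

How it is judged (in metres and radians):
On the way:
1. the tray is lifted level: both its blue corner and the opposite corner are more than 50 mm above the bench and it tilts less than 10 degrees (height (world z) of each of tray_corner, tray_far above 0.05 m and angle between tray's own z axis and vertical below 0.175 rad and contact force between the fingers and tray above 1 N), for 0.2 s.
At the end, for the whole second after the job is handed in: Fingers hold the tray, blue corner over 40 mm above the bench, tilted 17 to 50 degrees, touching no bystander; both ring origins within 75 mm of the inside of the blue corner, one within 60 mm, rings not touched by the fingers; tray and rings at rest (under 30 mm/s) (distance between each of ring_a, ring_b and tray_corner below 0.075 m and distance between any of ring_a, ring_b and tray_corner below 0.06 m and angle between tray's own z axis and vertical between 0.3 and 0.87 rad and height (world z) of tray_corner above 0.04 m and contact force between the fingers and tray above 1 N and contact force between tray and dropper below 0.2 N and contact force between tray and canister below 0.2 N and contact force between tray and case below 0.2 N and contact force between the fingers and ring_a below 0.2 N and contact force between the fingers and ring_b below 0.2 N and linear speed of each of tray, ring_a, ring_b below 0.03 m/s); the arm keeps its last pose, push and grip.
It fails at once if a ring leaves the tray (distance between any of ring_a, ring_b and tray above 0.12 m).
It fails at once if the tray is tipped beyond 57 degrees (angle between tray's own z axis and vertical above 1 rad).
It fails at once if a bystander is moved more than 20 mm (distance of any of dropper, canister, case from where it was at the start of the episode above 0.02 m).
It also fails if it takes over 35 s, if anything falls off the work surface, if the arm or the gripper's body presses on something with over 40 N, if the wrist force passes 120 N, or if a joint passes its speed limit or range.

## Working session

There is one attempt and no reset: what is moved stays moved. The work goes in short steps, Python scripts to look and compute and a tool call to move; the robot and the scene stay as the last step left them, time stands still between calls to the robot, and variables do not carry over. Pictures are saved under pics/ and viewed, at most 10 in all, crops included, and the job is handed in when it is done.

```bash
mkdir -p pics; python3 - <<'E'
from rig import r,cams
import cv2
for n in("top","scene"):
    cv2.imwrite(f"pics/{n}0.png",cams.grab_frame(n)[:,:,::-1])
    print(cams.camera_params(n))
s=r.sense();print(s["clock"],s["eef_pos"],s["tcp_rot"],s["opening"])
E
```

```text
{'fx': 394.3312534811566, 'fy': 394.3312534811566, 'cx': 283.2335722888131, 'cy': 215.43136650105313, 'rvec': array([ 2.15799555, -2.22134723,  0.08296033]), 'tvec': array([  67.96776647,  513.09859937, 1036.21085608])}
{'fx': 398.2759399252207, 'fy': 398.2759399252207, 'cx': 276.74933087763515, 'cy': 208.81608128083073, 'rvec': array([ 0.54692986, -2.46975201,  1.50834999]), 'tvec': array([ 464.29801825,  157.88444682, 1205.99295707])}
0.1 [ 143.4779686  -607.89087928  252.63506736] [-3.14031212e+00 -3.19549684e-06  2.31793614e-01] 1.0002278112205405
```

View pics/top0.png

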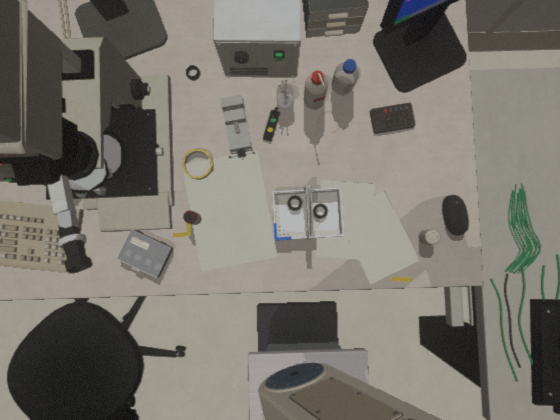

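View pics/scene0.png

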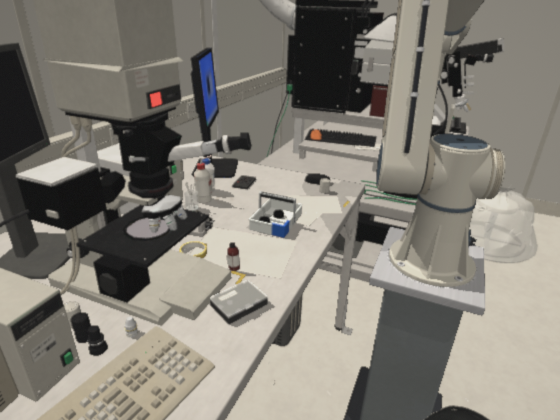

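The top view shows the tray centred near (308,213) with its blue corner at lower left (282,230). The bar runs up and down near column 309, and the rings are at (295,202) and (320,211). The dropper (192,217), case (146,254) and canister (431,237) are well away from it. I'll zoom in next.

```bash
cat > h.py <<'E'
import numpy as np,cv2
from rig import r,cams
from scipy.spatial.transform import Rotation as R
def ray(n,uv,z):
    p=cams.camera_params(n);M=R.from_rotvec(p["rvec"]).as_matrix();c=-M.T@p["tvec"]
    d=M.T@np.array([(uv[0]-p["cx"])/p["fx"],(uv[1]-p["cy"])/p["fy"],1]);return c+d*(z-c[2])/d[2]
def proj(n,P):
    p=cams.camera_params(n);K=np.array([[p["fx"],0,p["cx"]],[0,p["fy"],p["cy"]],[0,0,1]])
    return cv2.projectPoints(np.array(P,float).reshape(-1,1,3),p["rvec"],p["tvec"],K,None)[0][:,0]
E
python3 - <<'E'
import cv2
im=cv2.imread("pics/top0.png")[170:260,250:370]
a=cv2.resize(im,None,fx=6,fy=6,interpolation=cv2.INTER_CUBIC);cv2.imwrite("pics/c0.png",a)
im=cv2.imread("pics/scene0.png")[180:250,230:320]
cv2.imwrite("pics/c1.png",cv2.resize(im,None,fx=8,fy=8,interpolation=cv2.INTER_CUBIC))
E
```

```text
(no output)
```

View pics/c0.png

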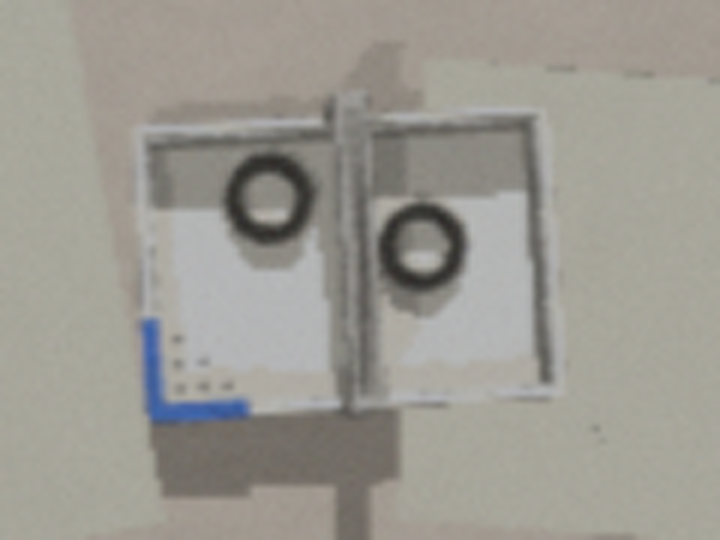

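View pics/c1.png

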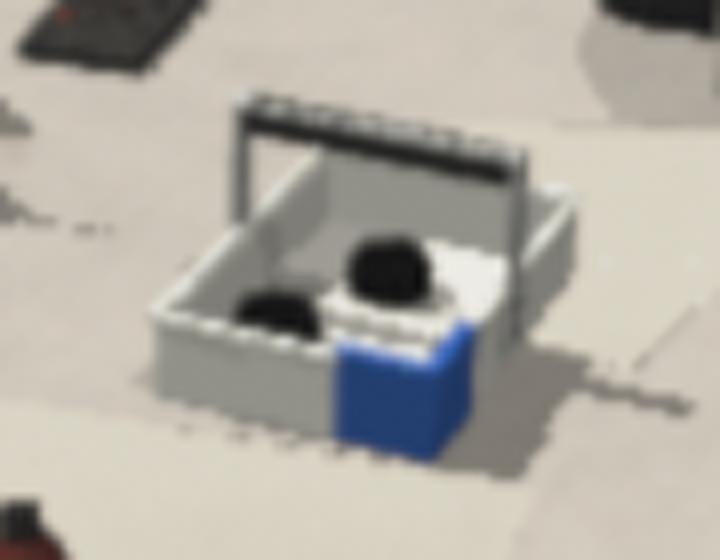

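The crops confirm the layout. The rim's outer corners in crop 0 are (138,125), (546,108), (562,393) and (152,420), with blue at lower left, and the bar runs from about (350,98) to (350,408). Next I'll cast these to positions.

```bash
python3 - <<'E'
from h import *
f=lambda x,y:((x+.5)/6-.5+250,(y+.5)/6-.5+170)
C=np.array([ray("top",f(*p),40) for p in [(138,125),(546,108),(562,393),(152,420)]])
print(C.round(1)); print([np.linalg.norm(C[i]-C[(i+1)%4]).round() for i in range(4)])
c=C.mean(0); x=(C[3]+C[0]-C[1]-C[2]); y=C[2]+C[3]-C[0]-C[1]
print("centre",c,"yaw x",np.degrees(np.arctan2(x[1],x[0])),"yaw from y",np.degrees(np.arctan2(-y[0],y[1])))
B=[ray("top",f(*p),103) for p in [(350,98),(350,408)]];print(B,np.mean(B,0),np.linalg.norm(B[0]-B[1]))
# scene check: bar ends predicted vs seen
g=lambda x,y:((x+.5)/8-.5+230,(y+.5)/8-.5+180)
S=[ray("scene",g(*p),103) for p in [(250,97),(518,155)]];print(S,np.mean(S,0))
print(ray("scene",g(432,460),0), C[3])
for n,uv,z in [("dropper",(192,217),80),("can",(431,237),50),("case",(146,254),28)]:print(n,ray("top",uv,z).round())
s=r.sense();print(R.from_euler("xyz",s["tcp_rot"]).as_matrix().round(3))
E
```

```text
[[ 579.9   79.3   40. ]
 [ 582.3  -99.6   40. ]
 [ 457.5 -101.7   40. ]
 [ 450.9   76.8   40. ]]
[np.float64(179.0), np.float64(125.0), np.float64(179.0), np.float64(129.0)]
centre [517.65869633 -11.30670887  40.        ] yaw x 91.43630691394387 yaw from y 91.04509432263393
[array([580.2151417 ,  -9.23237954, 103.        ]), array([452.95658744,  -4.97524743, 103.        ])] [516.58586457  -7.10381348 103.        ] 127.32974045995903
[array([577.38515684, -12.48492295, 103.        ]), array([452.92101245, -12.2052768 , 103.        ])] [515.15308464 -12.34509987 103.        ]
[452.59489547  70.89600469   0.        ] [450.92631967  76.75955875  40.        ]
dropper [513. 283.  80.]
can [ 446. -327.   50.]
case [423. 416.  28.]
[[ 0.973  0.23  -0.   ]
 [ 0.23  -0.973  0.001]
 [ 0.    -0.001 -1.   ]]
```

Both views agree: tray centre is about (516.5, -11), yaw about 91.2°, bar 124 to 127 mm long and rim 179 x 127 mm. All of that fits the given sizes. I'll turn the tool first and then travel high.

The manual's scale: shifts go in shares of 300 mm and turns go in shares of 2 pi rad. Converting my numbers, -29 mm / 300 = -0.0967, 19 mm / 300 = 0.0633, 0.106 rad / 6.2832 = 0.0169.

step_hand([
  {"r":[0,0,0.0167],"jaw":1},
  {"r":[0,0,0.0169],"jaw":1},
  {"xyz":[0.0333,-0.05,0],"jaw":1},
  {"xyz":[0.0633,-0.0967,0],"jaw":1},
  {"xyz":[0.0633,-0.0967,0],"jaw":1},
], grip_force=80)

```text
clock: 0.52
eef_pos: [189.9, -533.6, 252.6]
tcp_rot: [-3.141, 0.0, 0.019]
contact_force: [1.2, 0.1, -0.1]
opening: 1.002
grasp_force: 0.0
```

step_hand([
  {"xyz":[0.0633,-0.0967,0],"jaw":1},
  {"xyz":[0.0633,-0.0967,0],"jaw":1},
  {"xyz":[0.0633,-0.0967,0],"jaw":1},
  {"xyz":[0.0633,-0.0967,0],"jaw":1},
  {"xyz":[0.0633,-0.0967,0],"jaw":1},
])

```text
clock: 0.93
eef_pos: [282.4, -385.7, 253.1]
tcp_rot: [-3.141, 0.0, 0.02]
contact_force: [0.4, 0.8, -1.6]
opening: 0.999
grasp_force: 0.0
```

step_hand([
  {"xyz":[0.0633,-0.0967,0],"jaw":1},
  {"xyz":[0.0633,-0.0967,0],"jaw":1},
  {"xyz":[0.0633,-0.0967,0],"jaw":1},
  {"xyz":[0.0633,-0.0967,0],"jaw":1},
  {"xyz":[0.0633,-0.0967,0],"jaw":1},
])

```text
clock: 1.35
eef_pos: [374.4, -238.8, 253.2]
tcp_rot: [-3.142, 0.0, 0.021]
contact_force: [0.8, -0.3, 0.3]
opening: 1.004
grasp_force: 0.0
```

step_hand([
  {"xyz":[0.0633,-0.0967,0],"jaw":1},
  {"xyz":[0.0633,-0.0967,0],"jaw":1},
  {"xyz":[0.0633,-0.0967,0],"jaw":1},
  {"xyz":[0.0633,-0.0967,0],"jaw":1},
  {"xyz":[0.0633,-0.0967,0],"jaw":1},
])

```text
clock: 1.77
eef_pos: [466.4, -91.7, 253.2]
tcp_rot: [3.142, 0.0, 0.021]
contact_force: [1.0, -0.9, 0.3]
opening: 1.0
grasp_force: 0.0
```

Converted, -25 mm / 300 = -0.0833, 16 mm / 300 = 0.0533.

step_hand([
  {"xyz":[0.0533,-0.0833,0],"jaw":1},
  {"xyz":[0.0533,-0.0833,0],"jaw":1},
  {"xyz":[0.0533,-0.0833,0],"jaw":1},
  {"jaw":1},
])

```text
clock: 2.1
eef_pos: [514.6, -13.9, 253.2]
tcp_rot: [-3.14, -0.001, 0.023]
contact_force: [0.3, 0.1, 0.6]
opening: 0.998
grasp_force: 0.0
```

```bash
python3 - <<'E'
from h import *
s=r.sense();print(s["eef_pos"],s["tcp_rot"])
p=cams.camera_params("wrist");im=cams.grab_frame("wrist")
cv2.imwrite("pics/w0.png",im[:,:,::-1])
def wp(P):
    q=R.from_rotvec(p["rvec"]).as_matrix()@np.array(P)+p["tvec"];t=np.arctan2(np.hypot(q[0],q[1]),q[2]);h=np.hypot(q[0],q[1])
    return np.round([p["cx"]+p["fx"]*t*q[0]/h,p["cy"]+p["fy"]*t*q[1]/h],1)
o=R.from_euler("z",91.2,degrees=True)
T=lambda a:o.apply(a)+[516.5,-11,0]
for a in [(89,62,40),(-89,62,40),(-89,-62,40),(89,-62,40),(0,60,103),(0,-60,103)]:print(a,wp(T(a)))
E
```

```text
[514.61930149 -13.87700894 253.21411737] [-3.14021191e+00 -1.42770129e-03  2.31496204e-02]
(89, 62, 40) [196.3 239.3]
(-89, 62, 40) [354.5 239.8]
(-89, -62, 40) [361.1 127.6]
(89, -62, 40) [189.7 127.4]
(0, 60, 103) [274.6 263.4]
(0, -60, 103) [274.5 130. ]
```

View pics/w0.png

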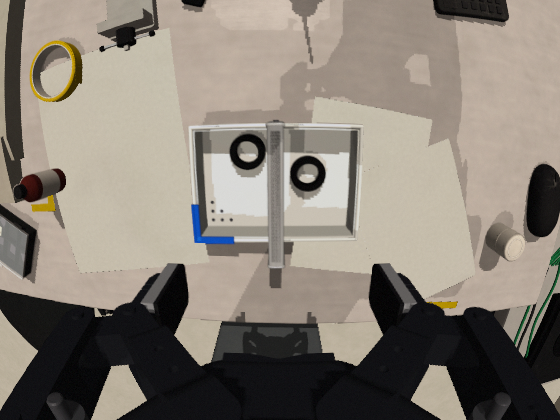

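The wrist view agrees with the prediction: rim corners fall within 2 px and the bar is at column 276 against 274.5. I'll descend and grip.

Converted, 35 mm / 300 = 0.1167, -2.5 mm / 300 = -0.0083.

step_hand([
  {"xyz":[0.0067,-0.0083,0.0833],"jaw":1},
  {"xyz":[0,0,0.1167],"jaw":1},
  {"xyz":[0,0,0.1167],"jaw":1},
  {"xyz":[0,0,0.1167],"jaw":1},
  {"xyz":[0,0,0.0833],"jaw":1},
])

```text
clock: 2.57
eef_pos: [512.4, -15.7, 95.7]
tcp_rot: [3.141, 0.003, 0.02]
contact_force: [0.5, 0.1, -0.0]
opening: 0.997
grasp_force: 0.0
```

step_hand([
  {"jaw":0.6},
  {"jaw":0.3},
  {"jaw":0},
  {"jaw":0},
  {"jaw":0},
], grip_force=80)

```text
clock: 2.98
eef_pos: [515.5, -15.2, 100.1]
tcp_rot: [3.141, -0.003, 0.021]
contact_force: [-1.0, 1.0, 0.2]
opening: 0.302
grasp_force: 0.0
```

step_hand([
  {"jaw":0},
  {"jaw":0},
  {"jaw":0},
])

```text
clock: 3.23
eef_pos: [515.4, -14.9, 100.0]
tcp_rot: [3.141, -0.003, 0.021]
contact_force: [-1.5, -0.1, 11.0]
opening: 0.144
grasp_force: 78.6
```

Converted, -14 mm / 300 = -0.0467, -12 mm / 300 = -0.04.

step_hand([
  {"xyz":[0,0,-0.0133],"jaw":0},
  {"xyz":[0,0,-0.0267],"jaw":0},
  {"xyz":[0,0,-0.04],"jaw":0},
  {"xyz":[0,0,-0.0467],"jaw":0},
  {"xyz":[0,0,-0.0467],"jaw":0},
])

```text
clock: 3.65
eef_pos: [513.9, -14.9, 151.2]
tcp_rot: [-3.142, 0.001, 0.021]
contact_force: [0.2, 0.3, -2.8]
opening: 0.146
grasp_force: 78.2
```

step_hand([
  {"xyz":[0,0,-0.0467],"jaw":0},
  {"xyz":[0,0,-0.0467],"jaw":0},
  {"xyz":[0,0,-0.0467],"jaw":0},
  {"xyz":[0,0,-0.0467],"jaw":0},
  {"xyz":[0,0,-0.0467],"jaw":0},
])

```text
clock: 4.07
eef_pos: [513.9, -14.9, 221.5]
tcp_rot: [3.142, 0.0, 0.021]
contact_force: [0.1, -0.1, -3.0]
opening: 0.15
grasp_force: 78.1
```

step_hand([
  {"xyz":[0,0,-0.0467],"jaw":0},
  {"xyz":[0,0,-0.04],"jaw":0},
  {"xyz":[0,0,-0.0267],"jaw":0},
  {"xyz":[0,0,-0.0133],"jaw":0},
  {"jaw":0},
])

```text
clock: 4.48
eef_pos: [514.5, -15.0, 259.2]
tcp_rot: [3.141, -0.001, 0.021]
contact_force: [-0.1, -0.2, -3.0]
opening: 0.148
grasp_force: 78.1
```

step_hand([
  {"jaw":0},
  {"jaw":0},
  {"jaw":0},
  {"jaw":0},
])

```text
clock: 4.82
eef_pos: [514.0, -14.9, 257.6]
tcp_rot: [-3.142, 0.001, 0.021]
contact_force: [0.1, -0.7, -3.4]
opening: 0.148
grasp_force: 78.2
```

```bash
python3 - <<'E'
from h import *
s=r.sense();print(s["qpos"].round(2) if hasattr(s["qpos"],"round") else s["qpos"])
cv2.imwrite("pics/w1.png",cams.grab_frame("wrist")[:,:,::-1])
E
```

```text
[-0.03  0.18  1.86 -0.    1.1   1.52]
```

View pics/w1.png

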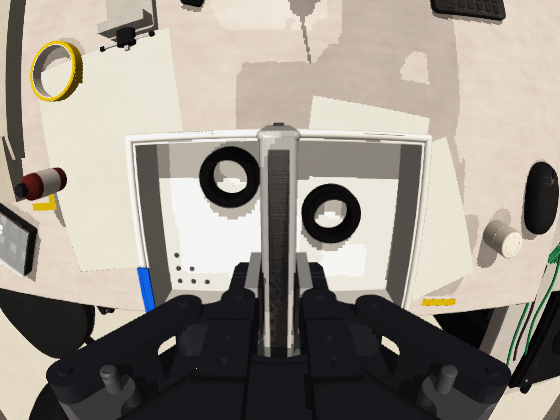

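The tray is lifted level and held (about 3.3 N, so the tray and both rings), with the rings still at (230,177) and (331,213). I'll now tilt gently about the tool axis (-1, 1)/√2.

Converted, -0.02 rad / 6.2832 = -0.0032.

step_hand([
  {"r":[-0.0016,0.0016,0],"jaw":0},
  {"r":[-0.0032,0.0032,0],"jaw":0},
  {"r":[-0.0032,0.0032,0],"jaw":0},
  {"r":[-0.0032,0.0032,0],"jaw":0},
  {"r":[-0.0032,0.0032,0],"jaw":0},
])

```text
clock: 5.28
eef_pos: [514.1, -14.8, 258.3]
tcp_rot: [3.049, -0.092, 0.025]
contact_force: [-0.4, 0.3, -3.5]
opening: 0.147
grasp_force: 78.1
```

step_hand([
  {"r":[-0.0032,0.0032,0],"jaw":0},
  {"r":[-0.0032,0.0032,0],"jaw":0},
  {"r":[-0.0032,0.0032,0],"jaw":0},
  {"r":[-0.0032,0.0032,0],"jaw":0},
  {"r":[-0.0032,0.0032,0],"jaw":0},
])

```text
clock: 5.7
eef_pos: [514.0, -14.6, 258.4]
tcp_rot: [2.948, -0.191, 0.04]
contact_force: [0.3, 0.2, -3.5]
opening: 0.144
grasp_force: 78.2
```

step_hand([
  {"r":[-0.0032,0.0032,0],"jaw":0},
  {"r":[-0.0032,0.0032,0],"jaw":0},
  {"r":[-0.0032,0.0032,0],"jaw":0},
  {"r":[-0.0032,0.0032,0],"jaw":0},
  {"r":[-0.0032,0.0032,0],"jaw":0},
])

```text
clock: 6.12
eef_pos: [514.0, -14.4, 258.4]
tcp_rot: [2.842, -0.288, 0.065]
contact_force: [-0.3, 0.4, -4.0]
opening: 0.15
grasp_force: 78.3
```

step_hand([
  {"r":[-0.0032,0.0032,0],"jaw":0},
  {"r":[-0.0032,0.0032,0],"jaw":0},
  {"r":[-0.0032,0.0032,0],"jaw":0},
  {"r":[-0.0032,0.0032,0],"jaw":0},
  {"r":[-0.0032,0.0032,0],"jaw":0},
])

```text
clock: 6.53
eef_pos: [514.1, -14.3, 258.4]
tcp_rot: [2.731, -0.382, 0.102]
contact_force: [-0.1, 0.7, -2.8]
opening: 0.147
grasp_force: 78.3
```

step_hand([
  {"jaw":0},
  {"jaw":0},
  {"jaw":0},
  {"jaw":0},
  {"jaw":0},
])

```text
clock: 6.95
eef_pos: [514.5, -15.0, 258.5]
tcp_rot: [2.732, -0.38, 0.1]
contact_force: [0.1, 0.3, -3.2]
opening: 0.147
grasp_force: 78.3
```

```bash
python3 - <<'E'
from h import *
s=r.sense();M=R.from_euler("xyz",s["tcp_rot"]).as_matrix();print(np.degrees(np.arccos(-M[2,2])),M[:,2],s["qpos"])
a=cams.grab_frame("wrist")[:,:,::-1]
b=cams.grab_frame("top")[130:290,220:400,::-1]
c=cams.grab_frame("scene")[120:280,200:360,::-1]
cv2.imwrite("pics/w2.png",np.hstack([cv2.resize(b,(395,350)),cv2.resize(c,(350,350))]));cv2.imwrite("pics/w2a.png",a)
E
```

```text
31.591959238109336 [ 0.37830634 -0.36238141 -0.85180046] [ 0.24828705  0.05801567  2.11843859 -0.68639261  0.77674571  2.2531009 ]
```

View pics/w2a.png

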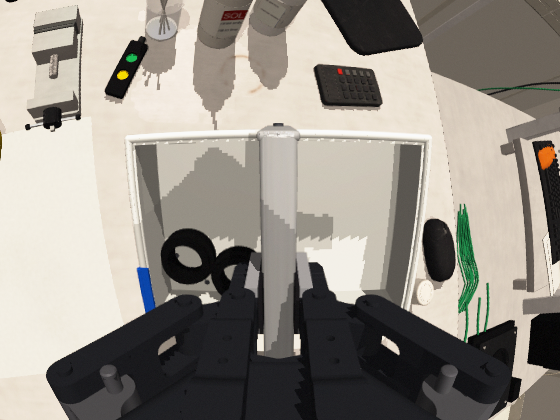

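View pics/w2.png

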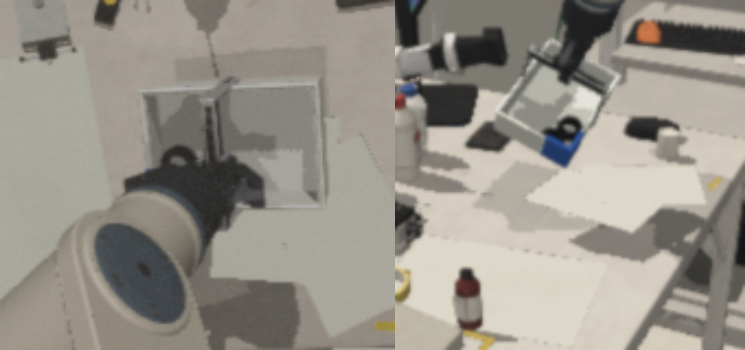

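The wrist view shows the tray held firmly, with the rings at about (188,256) and (238,273) near the blue corner. I'll put those two positions into tray coordinates.

```bash
cat >> h.py <<'E'
def tray():
    s=r.sense();M=R.from_euler("xyz",s["tcp_rot"]).as_matrix()
    A=np.c_[-M[:,1],-M[:,0],-M[:,2]]  # tray axes: x=-tool y, y=-tool x, z=-tool z
    return A, np.array(s["eef_pos"])+M@[1.5,0,99]
def wrist_to_tray(uv,z):
    A,o=tray();p=cams.camera_params("wrist");M=R.from_rotvec(p["rvec"]).as_matrix()
    c=A.T@(-M.T@p["tvec"]-o);v=np.array([uv[0]-p["cx"],uv[1]-p["cy"]]);n=np.linalg.norm(v);t=n/p["fx"]
    d=A.T@M.T@np.array([*(np.sin(t)*v/n),np.cos(t)]);return c+d*(z-c[2])/d[2]
E
python3 - <<'E'
from h import *
for uv,z in [((127,138),40),((430,137),40),((188,256),18+4),((238,273),22)]:
    q=wrist_to_tray(uv,z);print(q.round(1), np.linalg.norm(q[:2]-[85,58]).round(1))
A,o=tray();print("corner world",o+A@[85,58,4])
E
```

```text
[ 88.6 -62.6  40. ] 120.6
[-89.7 -63.2  40. ] 212.7
[61.2 19.7 22. ] 45.1
[27.1 31.8 22. ] 63.6
corner world [502.80580193  24.02351325 125.01085477]
```

The rim corners check to within 1.5 mm. The rings sit one along each wall, at 45 and about 62 mm from the corner, and the corner is 125 mm up. Before handing in, I'll check that they are at rest.

step_hand([
  {"jaw":0},
  {"jaw":0},
  {"jaw":0},
  {"jaw":0},
  {"jaw":0},
])

```text
clock: 7.52
eef_pos: [514.3, -15.0, 258.3]
tcp_rot: [2.731, -0.38, 0.101]
contact_force: [-0.7, 0.2, -3.4]
opening: 0.147
grasp_force: 78.3
```

```bash
python3 - <<'E'
from h import *
a=cv2.imread("pics/w2a.png").astype(int);b=cams.grab_frame("wrist")[:,:,::-1]
d=np.abs(a-b).max(2)[145:300,140:420];print((d>50).sum(),d.mean())
cv2.imwrite("pics/w3.png",cv2.resize(b[200:320,120:300],None,fx=4,fy=4,interpolation=cv2.INTER_CUBIC))
E
```

```text
95 2.1966129032258066
```

View pics/w3.png

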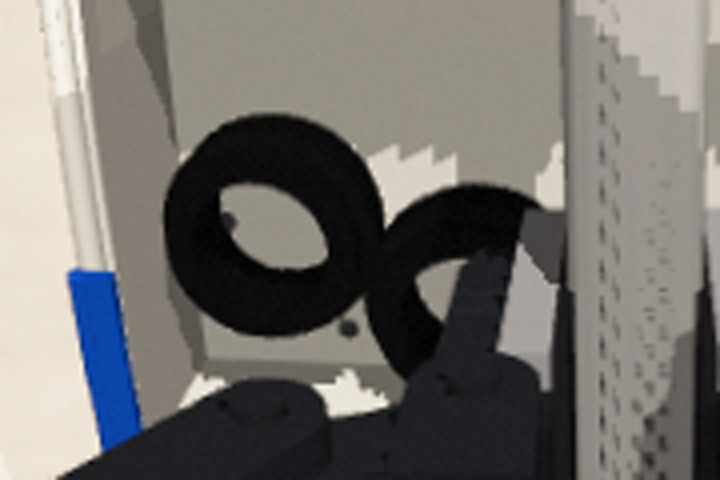

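The rings have not moved: they touch each other, each lies against its own wall, and the fingers are well above them. Handing in.

```bash
python3 -c "
from rig import r
print(r.sign_off())"
```

```text
the job is handed in; nothing more can be done
None
```

I handed the job in with the tray held up and tilted about 32° towards its blue corner. Both rings rest there, about 45 and 62 mm from the corner, and none of the bystanders was touched. The hand-in gave no verdict.

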